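# Medicines from the carrying tray into the desk rack, in dosing order

### The arm

A 7-joint arm with a two-finger parallel gripper is mounted at the origin on the work surface. World frame = base frame: x ahead of the robot, y to its left, z up, the work surface at z = 0. Lengths are in mm, angles in rad, forces in N, time in s.
With the tool pointing down it reaches from about 400 to 850 mm from the base axis. Payload 6.9 kg.
Tool frame: the origin (TCP) lies between the finger pads; the fingertips stand 22 mm ahead of it and the grasp point (between the pads) lies 3 mm ahead of it; z points along the fingers, y is the line along which they close (so a half turn about z gives the same grasp; the last joint's range is limited). The gripper opens to 85 mm and grips with 20 to 120 N. Pads are 22 mm wide; open, the fingers measure 114 mm over their backs; the gripper's body (76 mm by 85 mm) begins 54 mm behind the grasp point. The pads swing forward as they close: fully open they stand 13 mm farther back than shut.
Start: joints at [-1.111, 0.507, -0.238, 1.5, 0.126, 1.149, -0.155], TCP at [217.145, 586.055, 253.275] pointing down, gripper open.
Joint ranges: [-3.08, 3.08], [-0.24, 2.05], [-1.43, 1.35], [0, 2.5], [-1.52, 4.66], [0.17, 1.96], [-2.89, 2.89]. Speed limits (rad/s): [2.39, 2.39, 3.14, 3.14, 3.14, 3.14, 3.14].

### API

Orientations are given as a rotation vector (axis times angle).
In Python, from bench import ctrl gives the robot as it stands. Calls block until the motion is done:
- ctrl.reach(position, orientation): joint-space move of the TCP to a pose.
- ctrl.move_l(position, orientation=None, rate=150, threshold=None): straight line of the TCP; orientation=None keeps the orientation; rate is the mean speed in mm/s. With threshold (N) it stops when the force on the tool has changed by that much, and returns True; else False.
- ctrl.set_joints(angles): joint-space move.
- ctrl.ungrasp() and ctrl.close(f_grip=None): open the fingers fully, or close them until they stop; f_grip is the grip in N (None keeps the last).
- ctrl.dwell(seconds).
- ctrl.inverse_kinematics(position, orientation): joint angles nearest the present ones, or None.
- ctrl.observe(): the state.
- ctrl.grab_frame(name): name is "side" or "top"; returns a dict with "image" (420x560x3 uint8, red, green, blue), "fx", "fy", "cx", "cy" (pixels), "cam_to_world" (4x4, takes a point from camera to world coordinates). Camera axes: x right, y up, looking along -z (the intrinsics and any distortion apply to the point x, -y, -z); pixel columns grow to the right and rows downward; lengths in mm; the calibration is good to about 2 mm. A picture is of the moment at which its call begins. There is no depth.
A pose or a line that the arm cannot do raises ctrl.MotionError and nothing moves.
- ctrl.job_done(): hands the job in; it is judged then, once.
Trained networks look in a picture, given as the dict that the camera call returned (one of the last four; its "shot" number tells which), for a name from the list of things; names that differ only in an ending like _2 or _b are one class to them, and where a whole thing is asked for, a point or a joint stands for the part that bears it (a point fixed in the world has none). Each returns a list of dicts, best first, with "conf" (0 to 1); they miss things now and then, are a little off and sometimes report something else, mostly with a low value. They report only what shows in the picture. A call takes as long as a camera call. They do not tell look-alikes from the thing itself.
- ctrl.search_frame(picture, thing): "bbox" ([centre column, centre row, width, height] in pixels, round what is visible of it).
- ctrl.trace(picture, thing): "mask" (420x560 bool, what is visible of it) and "bbox" ([centre column, centre row, width, height] in pixels, round what is visible of it).
- ctrl.pinpoint(picture, thing): "at" ([column, row] in pixels: a listed point, or the origin of a listed thing).
The state is a dict: "time": time; "q": joint angles; "qd": joint speeds; "joint_efforts": joint torques, N m; "tool_pos": TCP position; "tcp_rot": TCP orientation; "contact_force": force on the tool from outside, world axes, zero at the start; "moment": the same for the moment, N m; "finger_gap": finger opening in mm; "finger_force": force on a finger pad.
Only numpy, scipy, OpenCV 4.12 (cv2) and the standard library are available. Lean on these libraries where they do the work, as an engineer would, in place of code of your own. Each camera call takes 0.05 s, during which the arm holds its last target. There are 200 camera calls.

### The job

The four medicines stand in the metal carrying tray in the order in which they are to be given, the first next to the tray's upright end tab. Move them all to the wooden rack on the books, one to a slot and in the same order counted from the rack's own upright tab, so that the one nearest the tray's tab ends nearest the rack's tab. Keep them upright, lower each gently until it touches rather than dropping it, and leave it standing in the middle of its slot.

Things in the scene. Friction and masses are not known exactly. Their poses are not given: they have to be found in the camera images.
- tray: fixed aluminium tray, 290 mm along its y, 76 mm wide. Row of 4 slots at y = +102 (first), +34, -34, -102 mm, x = 0; each 64 mm free between ridges 4 mm wide and high; side rims 8 mm high. Dark steel upright tab, 36 mm high, 8 thick, at the +y end (y = +144 mm). Origin: mid-row, slot floor height, 10 mm above the table. Each medicine starts on a grey pad in a slot.
- rack: fixed wooden rack on books, slot floors 35 to 60 mm above the table (varies). Slots as the tray's but at y = -102 (first), -34, +34, +102 mm, x = 0; 64 mm free along y between 4 mm high ridges, 68 mm across between 8 mm high rims. Dark tab, 36 mm high, at the -y end (y = -144 mm). Origin: mid-row, slot floor height. Books reach 89 mm in x, 169 mm in y, tops 10 mm under the slot floors.
- bottle: tall round white tablet bottle, 42 mm diameter, 90 mm high (41 mm cap in the top 20 mm), about 90 g; origin at the centre of its underside, z up. Grip anywhere on its sides.
- jar: short wide amber glass jar with a black lid, 47 mm diameter, 54 mm high, about 140 g; origin at the centre of its underside, z up. Grip on its sides.
- dropper: small slim amber glass dropper bottle: body 32 mm diameter and 52 mm high with a paper label, then a narrow white neck (18 mm) and a dark rubber top (12 mm), 84 mm high in all, about 60 g; origin at the centre of its underside, z up. Grip the glass body.
- carton: upright cardboard medicine carton, 30 mm along its x, 44 mm along its y, 74 mm high, with a paper band, about 70 g; stands turned by up to about 17 degrees to the tray; origin at the centre of its underside, z up.
- pad_bottle: fixed grey felt-covered square, 54 x 54 x 4 mm, in the tray slot in which the bottle stands at the start; origin at the centre of its underside (on the slot floor), top 4 mm higher. The four pads look alike and stay in the tray, so this one still shows afterwards where the bottle began.
- pad_jar: fixed grey felt-covered square, 54 x 54 x 4 mm, in the tray slot in which the jar stands at the start; origin at the centre of its underside (on the slot floor), top 4 mm higher. The four pads look alike and stay in the tray, so this one still shows afterwards where the jar began.
- pad_dropper: fixed grey felt-covered square, 54 x 54 x 4 mm, in the tray slot in which the dropper stands at the start; origin at the centre of its underside (on the slot floor), top 4 mm higher. The four pads look alike and stay in the tray, so this one still shows afterwards where the dropper began.
- pad_carton: fixed grey felt-covered square, 54 x 54 x 4 mm, in the tray slot in which the carton stands at the start; origin at the centre of its underside (on the slot floor), top 4 mm higher. The four pads look alike and stay in the tray, so this one still shows afterwards where the carton began.
Things that resemble listed ones, but are neither listed nor needed, are in the scene too. What is shaped like the dropper but red is not meant.

How it is judged (in metres and radians):
At the end, for the whole second after the job is handed in: Each medicine stands upright (within 7 degrees), released and at rest on its rack slot's floor, within 12 mm of the slot centre along and across the row; its slot counted from the rack's tab has the number of its first tray slot (its pad's) counted from the tray's tab (((y of pad_bottle in the frame of tray between 0.082 and 0.122 m and y of bottle in the frame of rack between -0.114 and -0.09 m) or (y of pad_bottle in the frame of tray between 0.014 and 0.054 m and y of bottle in the frame of rack between -0.046 and -0.022 m) or (y of pad_bottle in the frame of tray between -0.054 and -0.014 m and y of bottle in the frame of rack between 0.022 and 0.046 m) or (y of pad_bottle in the frame of tray between -0.122 and -0.082 m and y of bottle in the frame of rack between 0.09 and 0.114 m)) and x of bottle in the frame of rack between -0.012 and 0.012 m and z of bottle in the frame of rack between -0.005 and 0.004 m and angle between each of bottle, jar, dropper, carton's own z axis and vertical below 0.12 rad and linear speed of each of bottle, jar, dropper, carton below 0.02 m/s and angular speed of each of bottle, jar, dropper, carton below 0.2 rad/s and contact force between the fingers and bottle below 0.1 N and ((y of pad_jar in the frame of tray between 0.082 and 0.122 m and y of jar in the frame of rack between -0.114 and -0.09 m) or (y of pad_jar in the frame of tray between 0.014 and 0.054 m and y of jar in the frame of rack between -0.046 and -0.022 m) or (y of pad_jar in the frame of tray between -0.054 and -0.014 m and y of jar in the frame of rack between 0.022 and 0.046 m) or (y of pad_jar in the frame of tray between -0.122 and -0.082 m and y of jar in the frame of rack between 0.09 and 0.114 m)) and x of jar in the frame of rack between -0.012 and 0.012 m and z of jar in the frame of rack between -0.005 and 0.004 m and contact force between the fingers and jar below 0.1 N and ((y of pad_dropper in the frame of tray between 0.082 and 0.122 m and y of dropper in the frame of rack between -0.114 and -0.09 m) or (y of pad_dropper in the frame of tray between 0.014 and 0.054 m and y of dropper in the frame of rack between -0.046 and -0.022 m) or (y of pad_dropper in the frame of tray between -0.054 and -0.014 m and y of dropper in the frame of rack between 0.022 and 0.046 m) or (y of pad_dropper in the frame of tray between -0.122 and -0.082 m and y of dropper in the frame of rack between 0.09 and 0.114 m)) and x of dropper in the frame of rack between -0.012 and 0.012 m and z of dropper in the frame of rack between -0.005 and 0.004 m and contact force between the fingers and dropper below 0.1 N and ((y of pad_carton in the frame of tray between 0.082 and 0.122 m and y of carton in the frame of rack between -0.114 and -0.09 m) or (y of pad_carton in the frame of tray between 0.014 and 0.054 m and y of carton in the frame of rack between -0.046 and -0.022 m) or (y of pad_carton in the frame of tray between -0.054 and -0.014 m and y of carton in the frame of rack between 0.022 and 0.046 m) or (y of pad_carton in the frame of tray between -0.122 and -0.082 m and y of carton in the frame of rack between 0.09 and 0.114 m)) and x of carton in the frame of rack between -0.012 and 0.012 m and z of carton in the frame of rack between -0.005 and 0.004 m and contact force between the fingers and carton below 0.1 N); the robot touches nothing.
It fails at once if a medicine is tipped more than 35 degrees (angle between any of bottle, jar, dropper, carton's own z axis and vertical above 0.61 rad).
It fails at once if a medicine is dropped: it moves faster than 0.6 m/s with no finger on it (a fall of about 18 mm) ((linear speed of bottle above 0.6 m/s and contact force between the fingers and bottle below 0.05 N) or (linear speed of jar above 0.6 m/s and contact force between the fingers and jar below 0.05 N) or (linear speed of dropper above 0.6 m/s and contact force between the fingers and dropper below 0.05 N) or (linear speed of carton above 0.6 m/s and contact force between the fingers and carton below 0.05 N)).
It fails at once if a medicine is pressed onto the rack with more than 60 N (contact force between any of bottle, jar, dropper, carton and rack above 60 N).
It also fails if it takes over 128 s, if anything falls off the work surface, if the arm or the gripper's body presses on something with over 40 N, if the wrist force passes 120 N, or if a joint passes its speed limit or range.

## Working session

There is one attempt and no reset: what is moved stays moved. The work goes in short steps, each a Python script; the robot and the scene stay as the last script left them, time stands still between calls to the robot, and variables do not carry over. Pictures are saved under pics/ and viewed, at most 14 in all, crops included, and the job is handed in when it is done.

```bash
mkdir -p pics; ls
python3 - <<'E'
from bench import ctrl
import cv2
for n in ("side","top"):
    p=ctrl.grab_frame(n); cv2.imwrite(f"pics/{n}0.png",p["image"][:,:,::-1]); print(n,p["fx"],p["cx"],p["cy"],p["cam_to_world"].round(3).tolist(),[k for k in p])
    for t in ("tray","rack","bottle","jar","dropper","carton","pad_bottle"):
        print(t,[(r["conf"],[round(v) for v in r["at"]]) for r in ctrl.pinpoint(p,t)[:5]],[[round(v) for v in r["bbox"]] for r in ctrl.search_frame(p,t)[:4]])
print(ctrl.observe())
E
```

```text
pics
side 494.8300451273906 282.12585771142784 209.55452772599455 [[-1.0, -0.007, -0.02, 497.493], [-0.013, -0.57, 0.821, 900.765], [-0.017, 0.821, 0.57, 668.988], [0.0, 0.0, 0.0, 1.0]] ['image', 'fx', 'fy', 'cx', 'cy', 'cam_to_world', 'shot']
tray [(0.94, [302, 292])] [[297, 304, 74, 115]]
rack [(0.65, [279, 153])] [[280, 163, 74, 87]]
bottle [(0.95, [306, 277])] [[308, 262, 23, 51]]
jar [] [[311, 247, 29, 32]]
dropper [(0.82, [283, 398]), (0.81, [286, 333]), (0.59, [233, 347]), (0.17, [307, 261])] [[230, 332, 19, 43], [290, 317, 21, 45], [282, 384, 21, 46]]
carton [(0.83, [298, 301])] [[299, 290, 23, 50], [309, 309, 14, 22]]
pad_bottle [(0.67, [307, 282])] [[319, 280, 11, 18], [313, 248, 26, 35]]
top 466.34233849458167 284.26390425918737 203.76500780904564 [[0.006, 0.995, -0.102, 422.693], [-1.0, 0.006, 0.008, 41.239], [0.009, 0.102, 0.995, 1144.188], [0.0, 0.0, 0.0, 1.0]] ['image', 'fx', 'fy', 'cx', 'cy', 'cam_to_world', 'shot']
tray [(0.97, [203, 231])] [[201, 230, 130, 55]]
rack [(0.74, [401, 208]), (0.73, [162, 217])] [[398, 206, 144, 72], [163, 216, 19, 13]]
bottle [(0.54, [21
[... 348 characters left out ...]
]
{'time': 1.5, 'q': array([-1.11051645,  0.50749273, -0.23760382,  1.50020939,  0.12569148,
        1.14887945, -0.15480031]), 'qd': array([ 0.00033721,  0.00054688,  0.00032196, -0.00134511, -0.00040399,
        0.00041246,  0.00028385]), 'joint_efforts': array([ 1.54882771e-03, -6.20349956e+01, -2.18453005e+00, -2.49968201e+01,
        1.39774810e-02,  2.16335633e-03,  6.23380046e-06]), 'tool_pos': array([217.1306791 , 586.06196317, 253.27636983]), 'tcp_rot': array([-5.54400586e-01, -3.09226502e+00,  1.30199498e-05]), 'contact_force': array([-0.08531789,  0.08255713,  0.16789557]), 'moment': array([0.04887111, 0.00043117, 0.0053348 ]), 'finger_force': 0.0, 'finger_gap': 85.33002501639174}
```

View pics/side0.png

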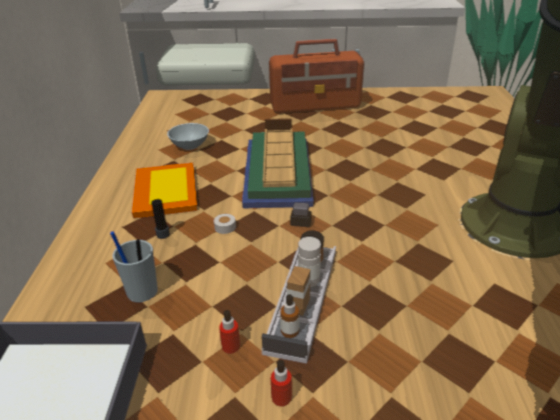

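View pics/top0.png

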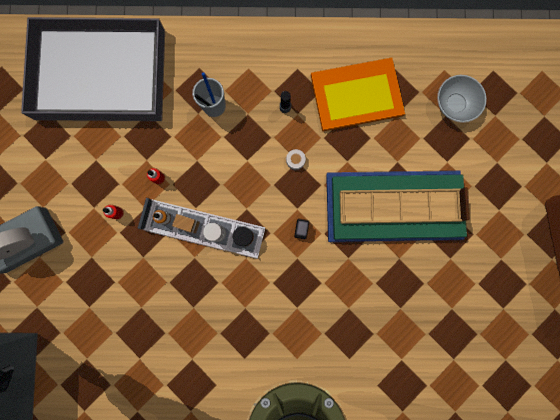

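Run:
```python
import cv2
a=cv2.imread("pics/top0.png")[150:270,90:290]; cv2.imwrite("pics/topc.png",cv2.resize(a,None,fx=4,fy=4,interpolation=3))
a=cv2.imread("pics/top0.png")[150:260,310:490]; cv2.imwrite("pics/rackc.png",cv2.resize(a,None,fx=4.4,fy=4.4,interpolation=3))
```

```text
(no output)
```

View pics/topc.png

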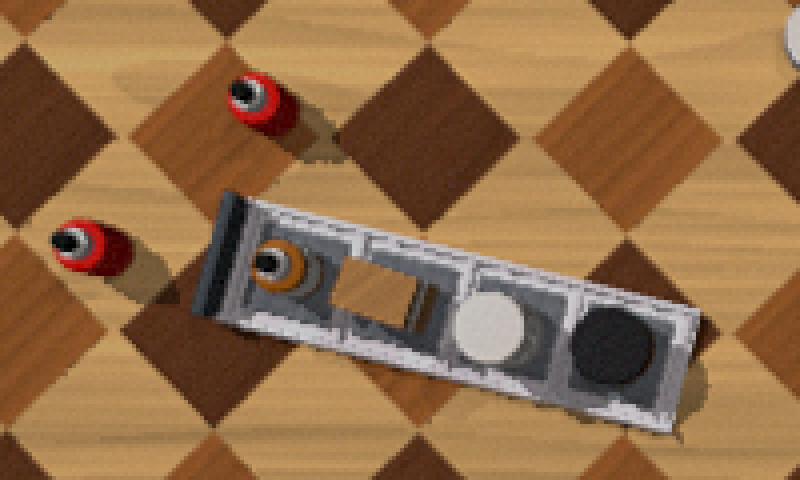

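View pics/rackc.png

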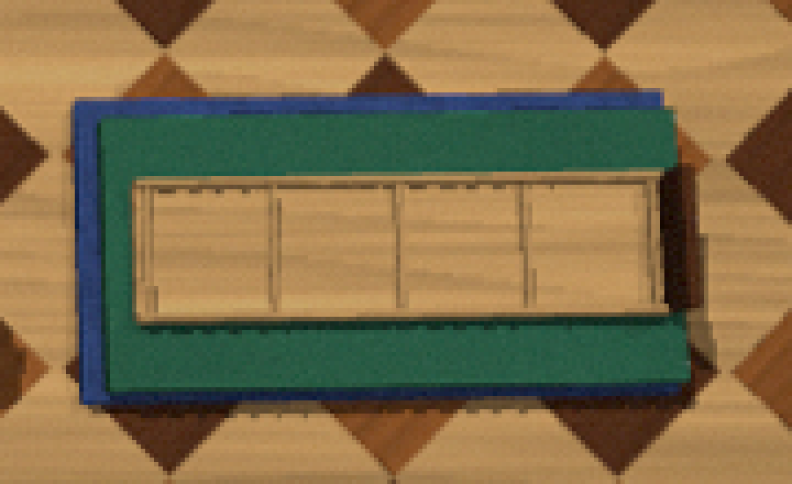

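The top view shows the tray at (203,231) with its tab on the left. Medicines counted from the tab:
- dropper at (160,216)
- carton at (184,222)
- bottle at (212,232)
- jar at (243,236)

The rack is at (401,207) with its tab on the right, at about (465,204).

Things that could be taken for the dropper are the amber one at (160,216) and the red ones at (155,175) and (113,212). I choose the amber one in the tray, and the close crop confirms it. The network's second "rack" at (162,217) is really the dropper.

Next I'll crop the side view to get corner points for stereo.

Run:
```python
import cv2
im=cv2.imread("pics/side0.png")
a=im[225:365,245:350]; b=im[110:215,235:325]
a=cv2.resize(a,None,fx=4,fy=4,interpolation=3); b=cv2.resize(b,(360,420),interpolation=3)
import numpy as np
c=np.zeros((560,790,3),np.uint8); c[:,:420]=a; c[:420,430:790]=b
cv2.imwrite("pics/sidec.png",c)
```

```text
(no output)
```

View pics/sidec.png

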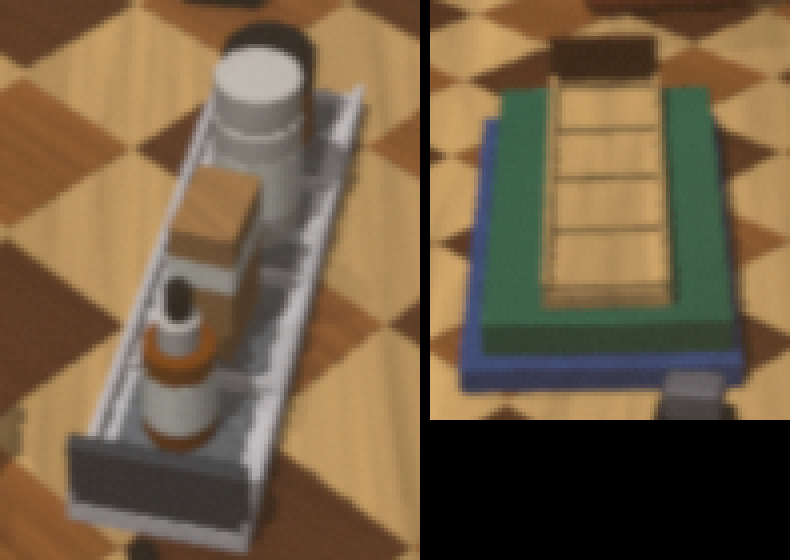

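```bash
cat > geo.py <<'E'
import numpy as np
from scipy.optimize import least_squares
# (fx, cx, cy, cam_to_world)
def proj(p,P):
    T=np.linalg.inv(p["cam_to_world"]); c=np.asarray(P,float)@T[:3,:3].T+T[:3,3]
    d=-c[...,2]
    return np.stack([p["cx"]+p["fx"]*c[...,0]/d,p["cy"]-p["fy"]*c[...,1]/d],-1)
def ray_at(p,uv,z):
    d=np.array([(uv[0]-p["cx"])/p["fx"],-(uv[1]-p["cy"])/p["fy"],-1])
    M=p["cam_to_world"]; d=M[:3,:3]@d; o=M[:3,3]
    return o+d*(z-o[2])/d[2]
def place(v,P):
    c,s=np.cos(v[3]),np.sin(v[3]); P=np.asarray(P,float)
    return P@np.array([[c,-s,0],[s,c,0],[0,0,1]]).T+v[:3]
def fit(obs,v0,fixz=False):
    # obs: list of (picture, local point, pixel)
    L=np.array([o[1] for o in obs],float); U=np.array([o[2] for o in obs],float)
    def f(w):
        v=np.array(w) if not fixz else np.array([w[0],w[1],v0[2],w[2]])
        Q=place(v,L)
        return np.concatenate([proj(o[0],q)-u for o,q,u in zip(obs,Q,U)])
    r=least_squares(f,v0 if not fixz else [v0[0],v0[1],v0[3]],loss="soft_l1")
    return r.x,f(r.x).reshape(-1,2)
E
python3 - <<'E'
from bench import ctrl
from geo import *
np.set_printoptions(precision=1,suppress=True)
S=ctrl.grab_frame("side");T=ctrl.grab_frame("top")
import pickle; pickle.dump((S,T),open("cams.pkl","wb"))
t=lambda x,y:(90+x/4,150+y/4); r=lambda x,y:(310+x/4.4,150+y/4.4)
s=lambda x,y:(245+x/4,225+y/4); q=lambda x,y:(127.5+x/4,110+y/4)
ob=[(T,(0,68,4),r(276,247)),(T,(0,0,4),r(401,247)),(T,(0,-68,4),r(526,246)),(T,(38,145,8),r(133,180)),(T,(-38,145,8),r(137,323)),
 (S,(0,68,4),q(608,229)),(S,(0,0,4),q(608,178)),(S,(0,-68,4),q(608,129)),(S,(0,-144,36),q(604,39)),(S,(0,145,8),q(608,289))]
v,e=fit(ob,[430,-220,50,0]);print("rack",v[:3],v[3].round(3));print(e.T)
ob=[(T,(-38,-145,8),t(672,432)),(T,(38,-145,8),t(702,312)),(T,(38,148,36),t(228,192)),(T,(-38,148,36),t(195,318)),(T,(0,68,4),t(355,288)),(T,(0,0,4),t(458,320)),(T,(0,-68,4),t(570,340)),
 (S,(38,148,36),s(68,437)),(S,(-38,148,36),s(250,467))]
w,e=fit(ob,[370,230,10,-.2],True);print("tray",w[:2],w[2].round(3));print(e.T)
tv=np.array([w[0],w[1],10,w[2]])
for i,n in enumerate(("drop","cart","bott","jar")): print(n,"slot",place(tv,(0,102-68*i,0)))
def tri(pt,ps,z):
    print("   top@z",ray_at(T,pt,z)[:2],end=" ")
    if ps: print("side@z",ray_at(S,ps,z)[:2],end="")
    print()
tri(t(268,262),s(178,283),98);tri(t(278,268),None,66)
C=np.array([(343,255),(418,275),(410,322),(330,303)]);D=np.array([(185,168),(262,180),(238,240),(168,235)])
P=np.array([ray_at(T,t(*c),88)[:2] for c in C]);Q=np.array([ray_at(S,s(*c),88)[:2] for c in D])
print(P,P.mean(0),Q,Q.mean(0))
tri(t(489,328),s(259,74),104);tri(t(613,343),None,68)
E
```

```text
rack [ 530.7 -244.8   45.9] 0.022
[[-0.   0.3  0.5 -0.3 -0.3 -0.2 -0.3 -0.4  0.3 -0.1]
 [ 0.6  0.2 -0.   0.2 -0.2  0.1 -0.2  0.2  0.1 -0.1]]
tray [476.4 222.4] -0.235
[[ 1.6  1.8 -0.3 -0.8 -0.6  0.8  0.1  0.   0.5]
 [ 0.6 -0.2 -0.4 -0.7  0.1 -1.2  0.6  0.1  1.1]]
drop slot [500.2 321.5  10. ]
cart slot [484.3 255.4  10. ]
bott slot [468.5 189.3  10. ]
jar slot [452.6 123.2  10. ]
   top@z [501.7 317.9] side@z [502.9 322.6]
   top@z [500.7 320.5] 
[[506.7 278.3]
 [495.6 235.5]
 [469.  239.4]
 [479.4 284.8]] [487.7 259.5] [[499.9 241.4]
 [466.3 249.5]
 [477.7 287.2]
 [507.2 284. ]] [487.8 265.5]
   top@z [465.2 192.4] side@z [466.  195.5]
   top@z [458.5 126.2]
```

The rack fit is within 0.6 px and puts its slot floor at 46 mm, inside the allowed range. The medicines lie within a few mm of the tray slots. I'll check reachability, then move the bottle first.

```bash
cat > act.py <<'E'
from bench import ctrl
from geo import *
from scipy.spatial.transform import Rotation as R
RACK=np.array([530.7,-244.8,45.9,0.022]); TY=-0.235
# name: (x, y, grip yaw, grasp height above underside, rack slot y)
OBJ=dict(dropper=(501.5,320.5,TY,36,-102),carton=(487.6,261,-0.24,45,-34),bottle=(465.5,193.5,TY,50,34),jar=(457.5,125.5,TY,38,102))
SGN=1; FLY=200
def rot(yaw): return (R.from_euler("z",yaw+SGN*np.pi/2)*R.from_euler("x",np.pi)).as_rotvec()
def st():
    o=ctrl.observe(); return round(o["time"],1),o["tool_pos"].round(1),o["contact_force"].round(1),round(o["finger_gap"],1),round(float(o["finger_force"]),1)
def pick(n):
    x,y,yaw,h,_=OBJ[n]; r=rot(yaw)
    ctrl.reach([x,y,FLY],r)
    hit=ctrl.move_l([x,y,14+h+3],r,rate=120,threshold=15); print("pick hit",hit)
    if hit: print(st()); raise SystemExit
    ctrl.close(40); print("gripped",st())
    ctrl.move_l([x,y,FLY+20],r,rate=150); print("lifted",st())
def put(n,dz=0):
    h,sy=OBJ[n][3:]; r=rot(RACK[3]); X,Y,_=place(RACK,(0,sy,0)); z=RACK[2]+h+3
    ctrl.move_l([X,Y,FLY+20],r,rate=250)
    ctrl.move_l([X,Y,z+10],r,rate=150); ctrl.dwell(.2)
    hit=ctrl.move_l([X,Y,z-7],r,rate=15,threshold=4); print("put",hit,"dz",ctrl.observe()["tool_pos"][2]-z,st())
    if not hit: raise SystemExit
    ctrl.ungrasp(); print("open",st())
    ctrl.move_l([X,Y,FLY],r,rate=150)
E
python3 - <<'E'
import act; from act import *
for s in (1,-1):
    act.SGN=s
    for n,(x,y,yaw,h,sy) in OBJ.items():
        a=ctrl.inverse_kinematics([x,y,FLY],rot(yaw)); b=ctrl.inverse_kinematics([x,y,17+h],rot(yaw)); X,Y,_=place(RACK,(0,sy,0)); c=ctrl.inverse_kinematics([X,Y,FLY],rot(RACK[3]))
        print(s,n,*[None if q is None else q.round(1) for q in (a,b,c)])
E
```

```text
1 dropper [-0.7  0.5  0.1  1.7 -0.1  1.  -0.8] [-0.7  0.7  0.1  1.8 -0.1  0.7 -0.8] [ 0.1  0.7  0.8  1.6 -0.6  1.1  1.1]
1 carton [-0.6  0.4  0.2  1.8 -0.1  0.9 -0.7] [-0.6  0.6  0.1  1.9 -0.1  0.6 -0.7] [-0.   0.6  0.8  1.7 -0.5  1.1  0.9]
1 bottle [-0.6  0.4  0.2  1.9 -0.1  0.9 -0.6] [-0.5  0.6  0.1  2.  -0.2  0.5 -0.5] [-0.   0.5  0.6  1.7 -0.3  1.   0.7]
1 jar [-0.5  0.3  0.2  2.  -0.1  0.8 -0.4] [-0.4  0.6  0.1  2.1 -0.2  0.5 -0.4] [-0.   0.5  0.4  1.8 -0.2  0.9  0.5]
-1 dropper [-0.2  0.6 -0.6  1.7  0.4  1.   2. ] [-0.3  0.7 -0.6  1.8  0.5  0.8  1.8] [-0.   0.8  1.2  1.6 -0.8  1.3 -1.9]
-1 carton [-0.1  0.5 -0.6  1.8  0.3  1.   2. ] [-0.2  0.7 -0.6  1.9  0.5  0.7  1.8] [-0.2  0.8  1.2  1.7 -0.7  1.2 -2. ]
-1 bottle [-0.   0.4 -0.6  1.9  0.3  0.9  2.2] [-0.1  0.6 -0.5  2.   0.5  0.6  1.9] [-0.3  0.7  1.2  1.7 -0.7  1.2 -2.1]
-1 jar [ 0.1  0.4 -0.5  2.   0.2  0.9  2.3] [ 0.   0.6 -0.5  2.1  0.5  0.5  2. ] [-0.4  0.7  1.2  1.8 -0.7  1.1 -2.2]
```

Run:
```python
from act import *
import cv2
pick("bottle"); p=ctrl.grab_frame("side"); cv2.imwrite("pics/b1.png",p["image"][:,:,::-1])
put("bottle")
a=ctrl.grab_frame("side"); b=ctrl.grab_frame("top")
cv2.imwrite("pics/b2.png",np.hstack([cv2.resize(a["image"][90:220,230:400],None,fx=2.3,fy=2.3),cv2.resize(b["image"][150:280,320:490],None,fx=2.3,fy=2.3)])[:,:,::-1])
for q in (a,b):
    for m in ctrl.pinpoint(q,"bottle")[:2]: print(m["conf"],m["at"],ray_at(q,m["at"],46))
print(place(RACK,(0,34,0)))
```

```text
pick hit False
gripped (5.0, array([465.9, 193.6,  67.5]), array([-0. ,  0.1,  5.3]), 41.3, 39.6)
lifted (6.2, array([465. , 193.3, 219.2]), array([ 0.8, -0.2, -0.9]), 41.2, 40.1)
put True dz 6.552392916560393 (9.6, array([ 530. , -210.9,  105.5]), array([-0. ,  0.5,  5.8]), 40.9, 40.6)
open (10.1, array([ 529.5, -210.6,  104.7]), array([-1.2, -0.4, -0.3]), 85.7, 0.0)
0.89 [279.7, 159.4] [ 529.05238802 -224.69715473   46.        ]
0.17 [303.2, 295.1] [479.15989016 268.4703779   46.        ]
0.69 [386.7, 208.4] [ 525.86110025 -210.77957552   46.        ]
[ 529.95206034 -210.80822767   45.9       ]
```

View pics/b2.png

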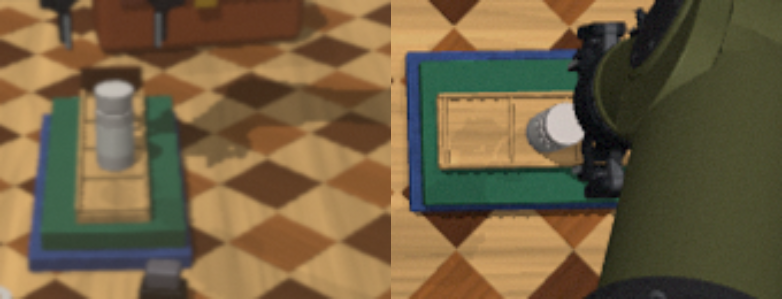

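The bottle stands upright on the rack, but contact came 6.5 mm higher than I predicted. I'll pick up the jar, which clears the view, and then measure the bottle.

Run:
```python
from act import *
import cv2
pick("jar")
a=ctrl.grab_frame("side"); b=ctrl.grab_frame("top")
cv2.imwrite("pics/c1.png",np.hstack([cv2.resize(a["image"][110:215,235:325],None,fx=4.3,fy=4.3,interpolation=2),cv2.resize(b["image"][160:260,335:415+10],None,fx=4.3,fy=4.515,interpolation=2)])[:,:,::-1])
```

```text
pick hit False
gripped (14.2, array([457.9, 125.6,  55.6]), array([ 0. , -0. ,  5.6]), 46.3, 40.1)
lifted (15.5, array([457. , 125.4, 219.2]), array([-0.4,  0.7, -1.3]), 45.8, 41.1)Traceback (most recent call last):
  File "<stdin>", line 5, in <module>
    return _nx.concatenate(arrs, 1, dtype=dtype, casting=casting)
           ~~~~~~~~~~~~~~~^^^^^^^^^^^^^^^^^^^^^^^^^^^^^^^^^^^^^^^
ValueError: all the input array dimensions except for the concatenation axis must match exactly, but along dimension 0, the array at index 0 has size 452 and the array at index 1 has size 451
```

Run:
```python
from act import *
import cv2
a=ctrl.grab_frame("side"); b=ctrl.grab_frame("top")
cv2.imwrite("pics/c1.png",np.hstack([cv2.resize(a["image"][110:215,235:325],(390,450),interpolation=2),cv2.resize(b["image"][160:260,335:425],(405,450),interpolation=2)])[:,:795,::-1])
```

```text
(no output)
```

View pics/c1.png

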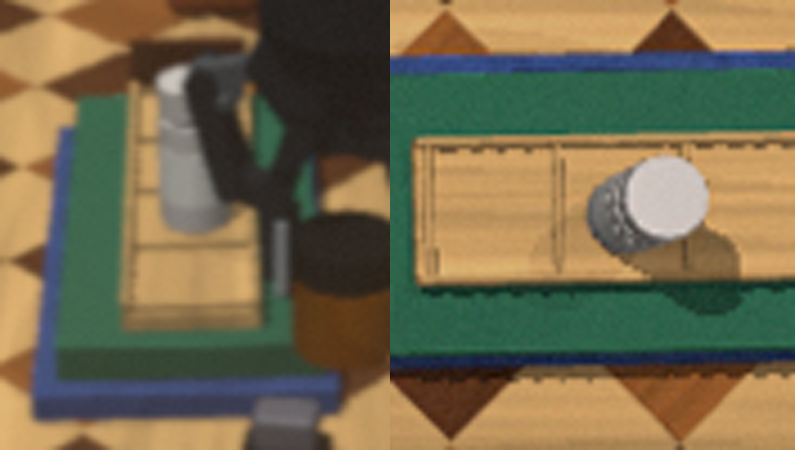

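Run:
```python
from act import *
import pickle
S,T=pickle.load(open("cams.pkl","rb"))
np.set_printoptions(precision=1,suppress=True)
for z in (46,52):
  P=np.array([[530,-211,z],[530,-211,z+90]]); a=proj(S,P); b=proj(T,P)
  print("crop px side",(a-[235,110])*[4.333,4.286],"top",(b-[335,160])*4.5+[390,0])
for z in (136,142): print("cap side",ray_at(S,(275.4,127.8),z),"top",ray_at(T,(396.8,203.6),z))
```

```text
crop px side [[191.7 222.9]
 [188.4  85.5]] top [[622.9 210. ]
 [665.2 192.2]]
crop px side [[191.5 214.1]
 [188.2  76. ]] top [[625.5 208.9]
 [668.3 190.9]]
cap side [ 537.9 -223.4  136. ] top [ 528.  -212.3  136. ]
cap side [ 537.4 -210.7  142. ] top [ 527.4 -210.8  142. ]
```

The cap triangulates to about 142 mm, so the slot floor really is at about 52 mm. The bottle is upright with its base about 3 mm from the slot centre; the lean in the side crop comes from the finger hiding half the cap. I'll refit the rack with z = 52.4 and place the jar.

Run:
```python
from act import *
import act,pickle,cv2
np.set_printoptions(precision=2,suppress=True)
S,T=pickle.load(open("cams.pkl","rb"))
r=lambda x,y:(310+x/4.4,150+y/4.4); q=lambda x,y:(127.5+x/4,110+y/4)
ob=[(T,(0,68,4),r(276,247)),(T,(0,0,4),r(401,247)),(T,(0,-68,4),r(526,246)),(T,(38,145,8),r(133,180)),(T,(-38,145,8),r(137,323))]
v,e=fit(ob,[530,-245,52.4,0.02],True);print(v,e.T)
act.RACK[:]=[v[0],v[1],52.4,v[2]]
open("act.py","a").write(f"RACK[:]={act.RACK.tolist()}\n")
put("jar")
pick("carton")
a=ctrl.grab_frame("side"); b=ctrl.grab_frame("top")
cv2.imwrite("pics/d1.png",np.hstack([cv2.resize(a["image"][110:215,235:325],(390,450),interpolation=2),cv2.resize(b["image"][160:260,335:425],(405,450),interpolation=2)])[:,:795,::-1])
```

```text
[ 530.4  -243.44    0.02] [[-0.06  0.41  0.85 -0.57 -0.53]
 [ 0.48  0.02 -0.21 -0.06 -0.2 ]]
put True dz 0.12503958947833382 (18.8, array([ 528.1, -141.4,   93.5]), array([0. , 0.6, 6. ]), 45.9, 41.7)
open (19.2, array([ 527.4, -141.2,   92.9]), array([ 0.3, -0.4,  0.8]), 85.5, 0.0)
pick hit False
gripped (23.4, array([487.8, 261.1,  62.3]), array([-0.5, -0.3,  3.5]), 29.9, 39.0)
lifted (24.6, array([487.1, 260.8, 219.1]), array([ 1. , -0.1, -0.6]), 29.7, 38.9)
```

View pics/d1.png

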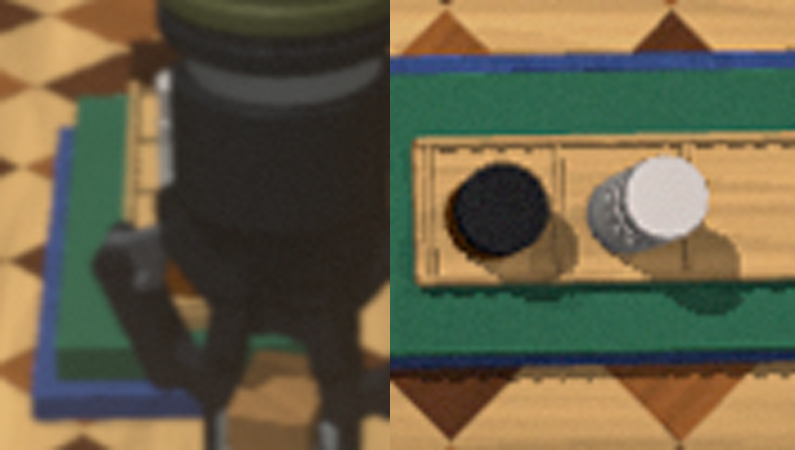

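Contact at dz = 0.1 mm confirms the 52.4 mm floor, and the jar sits about 2 mm from its slot centre. Next are the carton and the dropper.

Run:
```python
from act import *
import cv2
put("carton"); pick("dropper"); put("dropper")
ctrl.move_l([450,60,300],rate=250)
a=ctrl.grab_frame("side"); b=ctrl.grab_frame("top")
for q in (a,b):
  for n in OBJ:
    for m in ctrl.pinpoint(q,n)[:1]: print(n,m["conf"],(ray_at(q,m["at"],RACK[2])-place(RACK,(0,OBJ[n][4],0))).round(1))
cv2.imwrite("pics/e1.png",np.hstack([cv2.resize(a["image"][100:215,235:325],(313,400),interpolation=2),cv2.resize(b["image"][160:260,350:470],(480,400),interpolation=2)])[:,:795,::-1])
print(st())
```

```text
put True dz -0.18680372682702284 (28.9, array([ 531.1, -277.5,  100.2]), array([-0.1, -0. ,  4.3]), 29.5, 39.3)
open (29.4, array([ 530.6, -277. ,   99.6]), array([ 0.4,  1.1, -0.5]), 85.3, 0.0)
pick hit False
gripped (34.3, array([501.8, 320.6,  53.4]), array([-2. ,  0.1,  5.4]), 31.4, 39.4)
lifted (35.6, array([501. , 320.3, 219.1]), array([-0.2, -0.1, -0.8]), 31.1, 39.6)
put True dz -0.07158098429542292 (40.3, array([ 532.7, -345.4,   91.3]), array([-0.5,  0.9,  5.1]), 30.9, 40.0)
open (40.8, array([ 532.1, -345. ,   90.5]), array([ 0.6,  0.8, -0.3]), 85.3, 0.0)
dropper 0.98 [ 61.2 736.4  -0. ]
carton 0.64 [-58.3 520.   -0. ]
bottle 0.73 [  7.5 -14.4  -0. ]
jar 0.65 [ 0.3 16.1 -0. ]
dropper 0.75 [-20.8 769.5   0. ]
carton 0.87 [0.4 0.9 0. ]
bottle 0.82 [ 8.4 -1.3  0. ]
jar 0.73 [-8.8  4.9  0. ]
(44.1, array([450. ,  59.9, 299.9]), array([-0.3,  0.3,  0.4]), 85.2, 0.0)
```

View pics/e1.png

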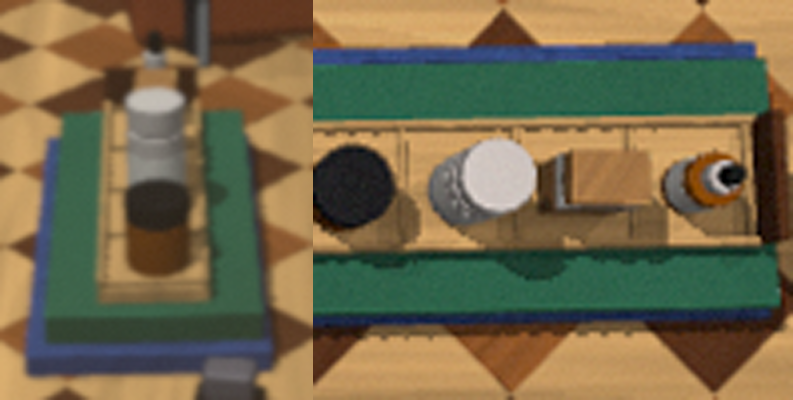

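All four stand upright in the order jar, bottle, carton, dropper towards the tab. As a last numeric check, I'll compute their offsets from the slot centres using their tops in the top view.

Run:
```python
from act import *
import pickle
S,T=pickle.load(open("cams.pkl","rb"))
for n,h,p in (("bottle",90,(498,174)),("jar",54,(352,186)),("carton",74,(611,179)),("dropper",84,(733,175))):
    d=ray_at(T,(350+(p[0]-313)/4,160+p[1]/4),RACK[2]+h)-place(RACK,(0,OBJ[n][4],0)); print(n,d[:2].round(1))
```

```text
bottle [-2.1 -0.1]
jar [-4.1  4.9]
carton [-4.3  1.7]
dropper [-4.2  6. ]
```

```bash
python3 -c "
from bench import ctrl
print(ctrl.job_done())"
```

```text
the job is handed in; nothing more can be done
None
```

I moved all four medicines to the rack in the tray's order (dropper, carton, bottle, jar from the tab) and handed the job in at about 44 s; each stands upright within about 6 mm of its slot centre by my top-view check, and the hand-in returned no verdict.

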